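Load the block heater and hold the surface thermometer on its check ring

ROBOT

A 6-joint arm with a two-finger parallel gripper is mounted at the origin on the work surface. World frame = base frame: x ahead of the robot, y to its left, z up, the work surface at z = 0. Lengths are in m, angles in rad, forces in N, time in s.
With the tool pointing down it reaches from about 0.35 to 0.975 m from the base axis. Payload 4.9 kg.
Tool frame: the origin (TCP) lies at the very end of the fingers, on their centre line; the grasp point (between the pads) lies 19 mm behind it; z points along the fingers, y is the line along which they close (so a half turn about z gives the same grasp; the last joint's range is limited). The gripper opens to 85 mm and grips with 20 to 120 N. Pads are 22 mm wide; open, the fingers measure 114 mm over their backs; the gripper's body (76 mm by 85 mm) begins 54 mm behind the grasp point. The pads swing forward as they close: fully open they stand 13 mm farther back than shut.
Start: joints at [1.134, 0.053, 1.613, -0, 1.476, -0.119], TCP at [0.195, 0.594, 0.231] pointing down, gripper open.
Joint ranges: [-3.01, 3.01], [-1.01, 2.22], [0.06, 2.58], [-1.02, 4.17], [0.09, 2.62], [-3.14, 3.14]. Speed limits (rad/s): [2.57, 2.57, 3.14, 3.14, 3.14, 3.14].

INTERFACE

Orientations are given as a unit quaternion [w, x, y, z].
In Python, from plant import monitor, vision, manip gives the robot as it stands. The module is installed in compiled form; this text tells all that it offers.
- The arm moves only by the tool arm_command, never from a script. Its argument "rows" is a list of rows, each a list of 3 entries, a list of its own where there are three numbers: the finger opening in mm, from 0 to 85.4, then the shift along the world's x, y, z in units of 30 cm (1.0 is 30 cm), then the turn, a rotation vector about the world's x, y, z in units of pi/2 rad (1.0 is pi/2 rad). In form: [[claw, [x, y, z], [wx, wy, wz]], ...]. A call has 1 to 12 rows; each row is the pose to reach, as a shift and turn from the pose commanded when the call began; what a row does not reach only later rows make up. A row lasts 1/12 s, in which the tool goes at most 41.7 mm and 7.16 degrees, less where a joint would pass 70% of its speed; a pose out of reach is approached as far as the arm can. A call with a number of a shift or a turn outside -1 to 1 is refused whole. A call with a gripper value outside its range is refused whole. The fingers move at their own pace and stop on an object; the grip force is fixed at half the most. Time passes only in rows, so rows that repeat a pose let the fingers close. It gives the time, the measured TCP pose, the force, the opening and the grip force at its end, in the units of the state.
- monitor.state(): the state, without advancing time (a new reading comes with each control period).
- vision.grab_frame(name): name is "scene" or "top"; returns a dict with "color" (480x640x3 uint8, red, green, blue), "z_map" (480x640 float32, m along the optical axis (not along the pixel's ray), 0 where there is no reading), "mtx" (3x3 intrinsics, pixels), "R" (3x3) and "t" (3): a world point X has camera coordinates R X + t. Camera axes: x right, y down, z forward; pixel columns grow to the right and rows downward; lengths in m; the calibration is good to about 2 mm. A picture is of the moment at which its call begins.
- manip.job_done(): hands the job in; it is judged then, once.
The state is a dict: "time": time; "joint_pos": joint angles; "joint_vel": joint speeds; "joint_efforts": joint torques, N m; "tool_pos": TCP position; "tool_rot": TCP orientation; "contact_force": force on the tool from outside, world axes, zero at the start; "ft_torque": the same for the moment, N m; "gripper_width": opening from 0.0 (shut) to 1.0 (fully open); "grasp_force": force on a finger pad.
Only numpy, scipy, OpenCV 4.12 (cv2) and the standard library are available. Lean on these libraries where they do the work, as an engineer would, in place of code of your own. Each camera call takes 0.05 s, during which the arm holds its last target. There are 200 camera calls.

TASK

Load the block heater: take the tube block and the plain block by their lifting tees and lower each one - not dropped - right down flat into a bay of the heater, either block in either bay, and let go of them. Then take the surface thermometer out of its stand and hold it upright on the plain block, its sensor disc inside the ring marked on the block's top, pressing lightly so that the sprung tip is pushed part of the way in but not to its stop. Finish while still holding it there, with both blocks home, never having pressed hard with the thermometer and without shifting the other things on the bench.

Things in the scene. Friction and masses are not known exactly. Their poses are not given: they have to be found in the camera images.
- heater: fixed white dry block heater, 220 mm deep (its x) x 190 wide (y), rim 85 mm up; origin on the bench under its middle. Sloping keypad at its -x front; behind it two open bays side by side in y, with a 6 mm divider 24 mm high. Each bay is 96 (x) x 68 (y) x 30 mm deep with rounded rims: a block has 2 mm play on each side, stands 10 mm proud, long side along x.
- bay_left (a point): centre of the floor of the heater's bay on its +y side, 55 mm above the bench; axes as the heater's. Takes either block, either end first
- bay_right (a point): centre of the floor of the heater's bay on its -y side, 55 mm above the bench; axes as the heater's. Takes either block, either end first
- tube_block: aluminium heater block, 92 mm (its x) x 64 mm (y) x 40 mm tall; origin at the centre of its underside. A steel lifting tee stands in the middle of its top. This one has ten 13 mm tube holes in its top, in two rows; about 0.5 kg. Starts on the bench.
- plain_block: aluminium heater block, 92 mm (its x) x 64 mm (y) x 40 mm tall; origin at the centre of its underside. A steel lifting tee stands in the middle of its top. This one has a plain top with one thin dark ring (24 mm across) with a centre dot near one corner; about 0.6 kg. Starts on the bench.
- plain_tee (a point): centre of the top of the plain block's lifting tee, 85 mm above the block's underside; axes as the block's. A flat cross-bar 40 mm long (along x), 10 thick (y), 13 high on a 10 mm square post: flat sides 10 mm apart in y, 40 to 85 mm above the underside, for a grip from above
- tube_tee (a point): centre of the top of the tube block's lifting tee, 85 mm above the block's underside; axes as the block's. A flat cross-bar 40 mm long (along x), 10 thick (y), 13 high on a 10 mm square post: flat sides 10 mm apart in y, 40 to 85 mm above the underside, for a grip from above
- mark (a point): centre of the ring marked on the plain block's top face, at x +31, y +17 mm from the block's centre, 40 mm above its underside
- probe: surface thermometer: grey handle 26 mm (its x) x 22 mm (y) x 90 mm long, small display on its -x side; origin at the centre of the handle's lower end, z up the handle. Below, a thin stem ends in an 8 mm copper disc. About 0.12 kg. Starts upright in its stand, handle's lower 25 mm in the sleeve; lift it 100 mm straight up to clear. Grip from above across the 22 mm, about 65 mm above its origin
- probe_tip (a joint): how far the sprung stem of the thermometer is pushed into the handle, 0 (free) to 0.008 m (at its stop); the spring takes 0.8 N to start and 0.4 N more for each mm, 4 N at the stop. from 0.001 to 0.007 m is part of the way in
- disc (a point): middle of the underside of the thermometer's sensor disc, 55 mm below the probe's origin when free
- stand: thermometer stand fixed on the bench: steel base plate 90 x 80 x 10 mm with a white rectangular sleeve, 42 x 38 mm outside, up to 95 mm above the bench; the handle rests on a ledge 70 mm up with 2 mm of play on each side. Origin under its centre; axes as the probe's at the start
- reagent_bottle: bystander, to be left alone: amber reagent bottle with a black cap, 62 mm across, 135 mm tall; origin under its centre
- beaker: bystander, to be left alone: glass beaker, 68 mm across, 85 mm tall; origin under its centre
- timer: bystander, to be left alone: white bench timer lying flat, 60 x 70 x 20 mm; origin under its centre
- tip_box: bystander, to be left alone: closed pipette-tip box, 124 x 82 x 82 mm; origin under its centre
- tube_rack: bystander, to be left alone: white microtube rack filled with small tubes, 200 x 70 x 54 mm; origin under its centre
- spatula: bystander, to be left alone: steel lab spatula lying flat, 146 mm long along its own x, 10 mm wide, 4 mm thick; origin under its middle
- jar: bystander, to be left alone: small white screw-top jar, 48 mm across, 60 mm tall; origin under its centre
There are look-alikes about, which are no part of the job. What is shaped like the plain_block but blue or turquoise is not meant.

How it is judged:
By the outcome, as a careful person would: the job done as asked, in the order asked, and still so for the second after the job is handed in, while the arm keeps its last pose, push and grip.
It also fails if it takes over 67 s, if anything falls off the work surface, if the arm or the gripper's body presses on something with over 40 N, if the wrist force passes 120 N, or if a joint passes its speed limit or range.

## Working session

There is one attempt and no reset: what is moved stays moved. The work goes in short steps, Python scripts to look and compute and a tool call to move; the robot and the scene stay as the last step left them, time stands still between calls to the robot, and variables do not carry over. Pictures are saved under pics/ and viewed, at most 10 in all, crops included, and the job is handed in when it is done.

Besides the shell and the picture viewer there is one more tool, called after "Call:" as a command line: name --argument value ..., lists and objects as JSON in quotes. arm_command: Moves the arm, as the interface text tells. Shifts and turns lie within -1 to 1; 1 stands for 30 cm of shift or pi/2 rad of turn. Its arguments: {"type":"object","properties":{"rows":{"type":"array"}},"required":["rows"]}

```bash
mkdir -p pics; cat > h.py <<'E'
import numpy as np, cv2
from plant import monitor, vision, manip
def grab(n):
    f=vision.grab_frame(n); np.savez(f'{n}.npz',**f); return f
def load(n): return dict(np.load(f'{n}.npz'))
def cloud(f):
    z=f['z_map'];v,u=np.mgrid[:480,:640];K=f['mtx']
    c=np.stack([(u-K[0,2])/K[0,0]*z,(v-K[1,2])/K[1,1]*z,z],-1)
    w=(c-f['t'])@f['R']; w[z==0]=np.nan; return w
def save(img,name): cv2.imwrite(f'pics/{name}.png',img[...,::-1])
E
python3 - <<'E'
from h import *
a=grab('scene');b=grab('top')
save(a['color'],'s0');save(b['color'],'t0')
for f in(a,b):print(f['mtx'],-f['R'].T@f['t'],f['R'][2])
print(monitor.state())
E
```

```text
[[445.24420326   0.         320.3058468 ]
 [  0.         445.24420326 236.38663377]
 [  0.           0.           1.        ]] [1.04056833 0.24672857 0.94229722] [-0.47678833 -0.24536646 -0.84407831]
[[566.63695561   0.         331.9478737 ]
 [  0.         566.63695561 252.86556079]
 [  0.           0.           1.        ]] [0.25837324 0.01899911 1.61718281] [ 0.17287412 -0.00670244 -0.98492112]
{'time': 0.1, 'joint_pos': array([ 1.13400222e+00,  5.32836123e-02,  1.61420041e+00, -1.71914775e-05,
        1.47600353e+00, -1.18998199e-01]), 'joint_vel': array([ 0.00190978, -0.00159059, -0.00245504,  0.00030249,  0.00306556,
       -0.00021111]), 'joint_efforts': array([-2.71540239e-04, -3.94905531e+01, -3.71363139e+01, -1.46909210e-04,
        4.01093755e-03, -1.51775527e-05]), 'tool_pos': array([0.19505042, 0.59317032, 0.23016433]), 'tool_rot': array([-2.51688689e-04,  1.58229259e-01,  9.87401946e-01, -9.13447675e-04]), 'contact_force': array([-0.50254335,  0.48175806,  0.16802879]), 'ft_torque': array([-0.0472869 ,  0.03463251, -0.00313339]), 'grasp_force': 0.0, 'gripper_width': 0.999754070976749}
```

View pics/t0.png

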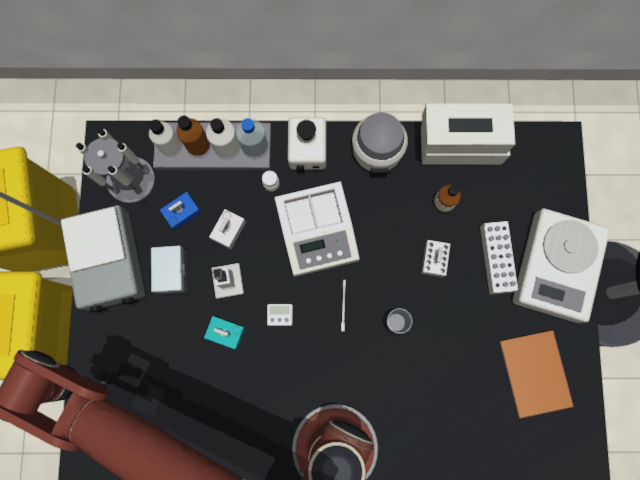

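View pics/s0.png

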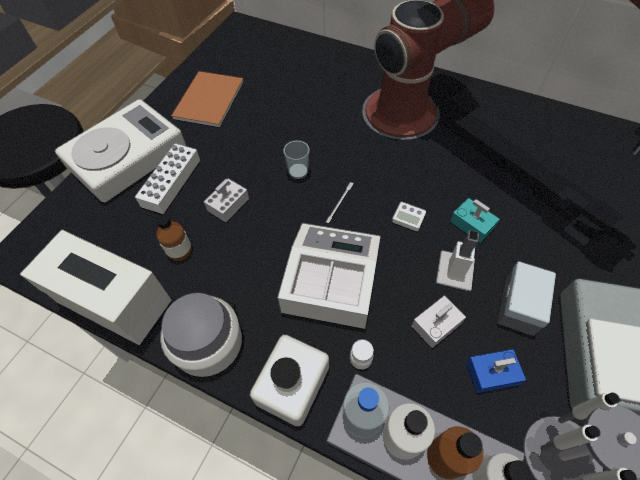

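Top view: the plain block (silver, ring) is at (227,228), and its look-alikes are blue at (180,210) and turquoise at (224,333). The tube block is at (436,258), the heater at (316,228), and the probe in its stand at (224,277). Scene view: plain block (438,320), blue (497,370), turquoise (475,220), tube block (227,199), probe (461,258). I choose the silver one with a ring at (227,228), and will measure it and check it in a crop.

```bash
cat > m.py <<'E'
from h import *
def pts(n,px,r,zlo,zhi):
    W=cloud(load(n)); u,v=px
    P=W[v-r:v+r,u-r:u+r].reshape(-1,3)
    return P[(P[:,2]>zlo)&(P[:,2]<zhi)]
def rect(P):
    (c,s,a)=cv2.minAreaRect((P[:,:2]*1000).astype(np.float32))
    if s[0]<s[1]: s=s[::-1];a+=90
    return np.round(c,1),np.round(s,1),round((a+90)%180-90,1),len(P),np.round(np.median(P[:,2])*1000,1)
E
python3 - <<'E'
from m import *
for nm,t,s in(('plain',(227,228),(438,320)),('tube',(436,258),(227,199))):
    for n,px in(('top',t),('scene',s)):
        r=30 if n=='scene' else 24
        for lab,lo,hi in(('block',.036,.045),('tee',.078,.092)):
            P=pts(n,px,r,lo,hi); print(nm,n,lab,rect(P) if len(P)>4 else len(P))
for n,px in(('top',(222,275)),('scene',(461,250))):
    for lab,lo,hi in(('handle top',.15,.17),('sleeve',.09,.1),('base',.006,.014)):
        P=pts(n,px,30,lo,hi); print(n,lab,rect(P) if len(P)>4 else len(P))
for n,px in(('top',(316,228)),('scene',(332,275))):
    for lab,lo,hi in(('rim',.08,.09),('floor',.05,.06)):
        P=pts(n,px,55,lo,hi); print(n,lab,rect(P) if len(P)>4 else len(P))
for nm,t in(('bottle',(449,198)),('beaker',(399,321)),('timer',(280,315)),('spat',(344,305)),('jar',(270,180)),('turq',(224,333)),('tipbox',(168,270)),('blue',(180,210))):
    P=pts('top',t,24,.008,.3)
    print(nm,rect(P) if len(P)>4 else len(P),P[:,2].max() if len(P) else 0)
a=load('top')['color'];b=load('scene')['color']
cr=lambda im,u,v,w=30:cv2.resize(im[v-w:v+w,u-w:u+w],(380,290),interpolation=cv2.INTER_CUBIC)
save(np.vstack([np.hstack([cr(a,225,245,40),cr(b,438,320)]),np.hstack([cr(b,461,255,36),cr(b,227,199)])]),'c0')
E
```

```text
plain top block (array([609.2, 309.7]), array([93. , 65.4]), -27.4, 491, np.float64(40.2))
plain top tee (array([609.4, 309.7]), array([40.3, 11.4]), -25.1, 56, np.float64(85.4))
plain scene block (array([608.8, 305.9]), array([93.7, 64.4]), -27.0, 1106, np.float64(40.4))
plain scene tee (array([608.9, 306.1]), array([40.6,  9.9]), -26.8, 101, np.float64(84.9))
tube top block (array([ 523.4, -285. ]), array([92.7, 64.8]), -9.9, 421, np.float64(40.1))
tube top tee (array([ 523.1, -284.9]), array([38.3, 11. ]), -8.2, 54, np.float64(83.7))
tube scene block (array([ 522.5, -289.1]), array([94.9, 67.2]), -9.3, 553, np.float64(41.1))
tube scene tee (array([ 523.1, -289.3]), array([41.1, 12.8]), -7.4, 80, np.float64(85.1))
top handle top (array([462.4, 308.1]), array([28. , 21.9]), 13.5, 89, np.float64(160.3))
top sleeve (array([463. , 308.2]), array([43.1, 38.7]), 9.1, 89, np.float64(94.5))
top base (array([478.1, 325.4]), array([170.7, 170.3]), 0.7, 573, np.float64(8.9))
scene handle top (array([462.6, 304.6]), array([27.9, 21.9]), 15.2, 136, np.float64(159.8))
scene sleeve (array([462.5,
[... 606 characters left out ...]
 (array([ 347.1, -178.4]), array([132.1, 132. ]), 89.9, 329, np.float64(54.9)) 0.0925558931421859
timer (array([363. , 155.1]), array([130.1, 129.6]), 90.0, 553, np.float64(20.5)) 0.03229020741396871
spat (array([392.4, -24.1]), array([133.2, 132.7]), -0.0, 59, np.float64(9.3)) 0.013968174231247181
jar (array([747.4, 188.9]), array([162.7, 142.8]), 0.7, 890, np.float64(38.7)) 0.09270796712692976
turq (array([314.1, 312.3]), array([130.7, 122.8]), -83.7, 855, np.float64(40.9)) 0.0935095897242435
tipbox (array([492.9, 477.1]), array([139.1, 132.2]), 1.5, 1670, np.float64(81.3)) 0.0956592512991391
blue (array([668.5, 451. ]), array([142.9, 134.3]), 2.3, 853, np.float64(40.3)) 0.0939559246702322
```

View pics/c0.png

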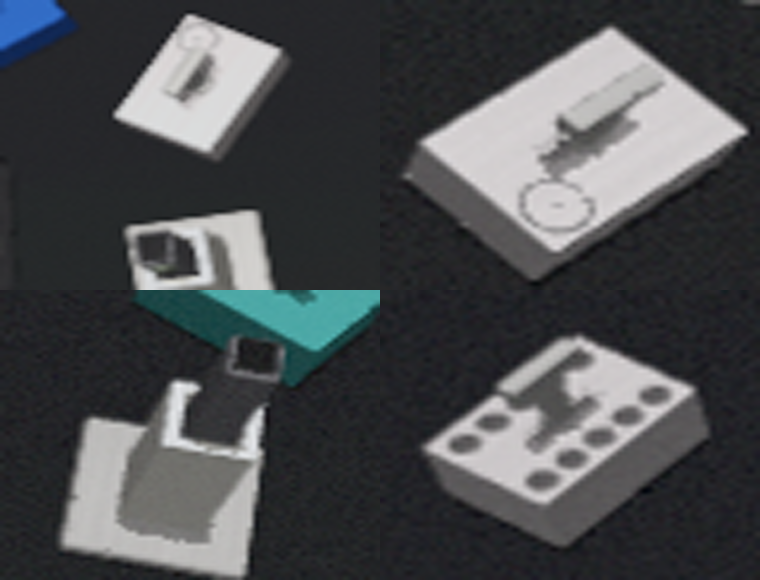

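The crop shows the silver block with the ring at its top corner (world +x side), so its yaw is -27°. The tube block has ten holes, and the probe stands in a white sleeve. Next I fit the heater's bays precisely.

```bash
cat > heat.py <<'E'
from m import *
from scipy.optimize import minimize
for n,px in(('top',(316,228)),('scene',(332,275))):
    W=cloud(load(n));u,v=px;P=W[v-80:v+80,u-80:u+80].reshape(-1,3)
    P=P[np.hypot(P[:,0]-.632,P[:,1]-.058)<.16]
    R=P[(P[:,2]>.081)&(P[:,2]<.09)]
    print(n,'rim',rect(R))
    a=np.radians(14.0);x=np.array([np.cos(a),np.sin(a)]);y=np.array([-x[1],x[0]])
    o=np.array([.632,.058])
    for lab,Q in(('rim',R),('floor',P[(P[:,2]>.05)&(P[:,2]<.059)])):
        X=(Q[:,:2]-o)@x*1000;Y=(Q[:,:2]-o)@y*1000
        # profile occupancy
        H,_,_=np.histogram2d(X,Y,bins=[np.arange(-130,131,8),np.arange(-112,113,8)])
        print(lab,X.min(),X.max(),Y.min(),Y.max())
        for r,i in zip(H[::-1],np.arange(-130,123,8)[::-1]): print(f'{i:5d}',''.join('%2d'%min(k,9) if k else ' .' for k in r[::-1]))
E
python3 heat.py
```

```text
top rim (array([632. ,  59.3]), array([190.3, 162.6]), -75.8, 1425, np.float64(85.0))
rim -81.06296263109668 81.87291932720647 -93.82732253878568 96.33053686053664
  118  . . . . . . . . . . . . . . . . . . . . . . . . . . . .
  110  . . . . . . . . . . . . . . . . . . . . . . . . . . . .
  102  . . . . . . . . . . . . . . . . . . . . . . . . . . . .
   94  . . . . . . . . . . . . . . . . . . . . . . . . . . . .
   86  . . . . . . . . . . . . . . . . . . . . . . . . . . . .
   78  . . 2 2 3 4 2 2 3 1 1 1 2 4 3 1 3 3 2 3 3 2 3 2 1 1 . .
   70  . . 7 9 7 7 7 9 7 8 8 5 9 8 7 8 8 6 4 4 4 5 4 7 8 5 . .
   62  . . 6 4 6 6 4 6 8 6 5 5 6 6 8 7 6 6 7 7 6 6 5 7 8 4 . .
   54  . . 4 7 6 . . . . . . . . 1 . . . . . . . . 4 4 7 4 . .
   46  . 1 7 7 7 . . . . . . . . . 1 . . . . . . . 2 7 5 4 . .
   38  . 1 8 8 6 . . . . . . . . 2 1 . . . . . . . 2 7 6 5 . .
   30  . . 7 4 8 . . . . . . . . 1 . . . . . . . . 2 7 7 5 . .
   22  . . 8 4 7 . . . . . . . . 2 1 . . . . . . . 2 5 4 6 . .
   14  . . 7 4 8 . . . . . . . . . 1 . . . . . . . 1 7 5 4 . .
    6  . . 7 7 5 . . . . . . . . 2 . . . . . . . . 2 5
[... 6751 characters left out ...]
. . . .
  -50  . . . . . . . . . . . . . . . . . . . . . . . . . . . .
  -58  . . . . . . . . . . . . . . . . . . . . . . . . . . . .
  -66  . . . . . . . . . . . . . . . . . . . . . . . . . . . .
  -74  . . . . . . . . . . . . . . . . . . . . . . . . . . . .
  -82  . . . . . . . . . . . . . . . . . . . . . . . . . . . .
  -90  . . . . . . . . . . . . . . . . . . . . . . . . . . . .
  -98  . . . . . . . . . . . . . . . . . . . . . . . . . . . .
 -106  . . . 1 . . . . . . . . . . . . . . . . . . . . . . . .
 -114  . . 2 3 4 2 2 3 . 3 . 1 . . 1 1 . . 6 . . 1 1 3 4 3 . .
 -122  . . 5 6 9 6 5 7 3 5 6 5 4 8 7 6 6 6 7 4 4 5 4 6 6 8 . .
 -130  . . 3 7 6 8 9 6 8 7 8 7 6 5 6 5 5 7 6 7 6 8 8 5 5 7 . .
```

```bash
cat > heat2.py <<'E'
from m import *
a=np.radians(14.1);x=np.array([np.cos(a),np.sin(a)]);y=np.array([-x[1],x[0]]);o=np.array([.632,.058])
for n in('top','scene'):
    W=cloud(load(n)).reshape(-1,3);W=W[np.hypot(W[:,0]-.632,W[:,1]-.058)<.16]
    X=(W[:,:2]-o)@x*1000;Y=(W[:,:2]-o)@y*1000;Z=W[:,2]*1000
    print(n)
    for lo,hi in((-75,-10),(10,75)):
        m=(Y>lo)&(Y<hi)
        for e in((-56,-26),(50,86)):
            print(lo,[(int(b),int(np.median(Z[s])),int(Z[s].min()),int(Z[s].max()),int(s.sum())) for b in np.arange(*e,2) if (s:=m&(X>=b)&(X<b+2)).sum()>3])
E
python3 heat2.py
```

```text
top
-75 [(-56, 82, 74, 86, 16), (-54, 82, 75, 92, 19), (-52, 82, 73, 85, 16), (-50, 83, 74, 89, 19), (-48, 86, 78, 91, 21), (-46, 86, 79, 92, 15), (-44, 86, 79, 92, 18), (-42, 84, 77, 90, 14), (-40, 84, 79, 91, 16), (-38, 85, 79, 89, 17), (-36, 85, 77, 89, 15), (-34, 81, 77, 84, 10), (-32, 81, 75, 85, 4), (-28, 59, 56, 84, 5)]
-75 [(50, 54, 46, 91, 15), (52, 55, 46, 83, 16), (54, 58, 49, 84, 19), (56, 57, 52, 85, 16), (58, 58, 49, 92, 15), (60, 54, 49, 87, 13), (62, 69, 48, 91, 55), (64, 75, 50, 90, 38), (66, 85, 81, 93, 20), (68, 84, 81, 91, 10), (70, 85, 79, 93, 19), (72, 85, 74, 92, 18), (74, 85, 79, 91, 11), (76, 84, 79, 91, 15), (78, 84, 79, 88, 17), (80, 83, 79, 86, 9)]
10 [(-56, 81, 77, 87, 17), (-54, 81, 78, 87, 15), (-52, 83, 75, 89, 20), (-50, 84, 76, 91, 20), (-48, 85, 81, 89, 16), (-46, 87, 81, 90, 17), (-44, 83, 77, 90, 15), (-42, 84, 81, 90, 19), (-40, 86, 82, 90, 19), (-38, 85, 80, 93, 16), (-36, 82, 77, 87, 13), (-34, 83, 79, 86, 13)]
10 [(50, 55, 50, 61, 17), (52, 57, 49, 84, 11), (54, 53, 48, 86, 19), (56, 55, 48, 61, 17), (58, 56, 49, 87, 15), (60, 55, 48, 65, 13),
[... 821 characters left out ...]
), (80, 1, -3, 83, 34), (82, 1, -1, 4, 22), (84, 1, -1, 4, 23)]
10 [(-56, 82, 80, 85, 21), (-54, 84, 82, 85, 18), (-52, 85, 82, 86, 16), (-50, 85, 82, 88, 17), (-48, 85, 81, 89, 29), (-46, 85, 83, 88, 20), (-44, 85, 82, 88, 25), (-42, 86, 82, 87, 19), (-40, 85, 82, 88, 22), (-38, 84, 66, 88, 39), (-36, 71, 54, 88, 125), (-34, 67, 53, 88, 80), (-32, 56, 53, 85, 24), (-30, 56, 53, 86, 16), (-28, 56, 51, 88, 28)]
10 [(50, 57, 56, 86, 11), (62, 84, 82, 86, 14), (64, 84, 82, 87, 26), (66, 85, 82, 90, 30), (68, 86, 82, 87, 24), (70, 85, 81, 87, 27), (72, 85, 82, 87, 28), (74, 85, 83, 88, 30), (76, 52, -2, 88, 104), (78, 44, -3, 88, 399), (80, 2, -2, 84, 40), (82, 0, -3, 4, 29), (84, 0, -2, 3, 21)]
```

Measured poses, averaged over both cameras because they differ by a constant ~3.8 mm in y:

| Thing | x, y (mm) | yaw |
|---|---|---|
| Plain tee | (609.1, 307.9) | -27° |
| Tube tee | (523.0, -287.1) | -9.6° |
| Bay left | (637.3, 96.9) | 14.1° |
| Bay right | (655.3, 25.1) | 14.1° |
| Probe | (462.6, 306.4) | ≈9.4° |

Heights and sizes match the description, so I start moving to the plain block.

Call:
arm_command --rows '[[50,[0.06,-0.04,0],[0,0,-0.02]],[50,[0.16,-0.11,0],[0,0,-0.06]],[50,[0.28,-0.19,0],[0,0,-0.098]],[50,[0.4,-0.275,0],[0,0,-0.098]],[50,[0.52,-0.36,0],[0,0,-0.098]],[50,[0.64,-0.44,0],[0,0,-0.098]],[50,[0.76,-0.525,0],[0,0,-0.098]],[50,[0.86,-0.59,0],[0,0,-0.098]],[50,[0.95,-0.65,0],[0,0,-0.098]],[50,[1.0,-0.69,0],[0,0,-0.098]]]'

```text
time: 0.93
tool_pos: [0.4982, 0.3838, 0.2306]
tool_rot: [0.0, 0.235, 0.972, -0.001]
contact_force: [0.4, -0.1, 0.1]
gripper_width: 0.586
grasp_force: 0.0
```

Call:
arm_command --rows '[[50,[0.06,-0.04,0],[0,0,0]],[50,[0.15,-0.1,-0.04],[0,0,0]],[50,[0.25,-0.17,-0.1],[0,0,0]],[50,[0.33,-0.23,-0.16],[0,0,0]],[50,[0.37,-0.26,-0.2],[0,0,0]],[50,[0.38,-0.264,-0.23],[0,0,0]],[50,[0.38,-0.264,-0.25],[0,0,0]],[50,[0.38,-0.264,-0.25],[0,0,0]],[50,[0.38,-0.264,-0.25],[0,0,0]]]'

```text
time: 1.68
tool_pos: [0.6082, 0.3088, 0.1565]
tool_rot: [-0.0, 0.233, 0.973, 0.0]
contact_force: [-0.5, 1.1, -1.2]
gripper_width: 0.588
grasp_force: 0.0
```

```bash
python3 - <<'E'
from m import *
grab('scene');grab('top')
for n,px in(('top',(227,228)),('scene',(438,320))):
    for lab,lo,hi in(('block',.036,.045),('tee',.078,.092)):
        P=pts(n,px,30,lo,hi); print(n,lab,rect(P) if len(P)>4 else len(P))
c=load('scene')['color'][230:380,350:550]
save(cv2.resize(c,(800,600),interpolation=cv2.INTER_CUBIC),'g1')
s=monitor.state();print(s['tool_pos'],s['tool_rot'],s['joint_pos'])
E
```

```text
top block (array([632.7, 275.6]), array([52.9, 27.7]), 19.3, 74, np.float64(40.1))
top tee 0
scene block (array([608.9, 305.7]), array([94. , 64.7]), -26.4, 1103, np.float64(40.2))
scene tee (array([609., 306.]), array([40.9, 10. ]), -27.0, 102, np.float64(84.9))
[0.6088883  0.30890821 0.15775797] [7.42897969e-04 2.32804190e-01 9.72523130e-01 6.47911163e-04] [ 3.60506313e-01  2.35720328e-01  1.53575044e+00  2.44419350e-04
  1.36816500e+00 -7.40418519e-01]
```

View pics/g1.png

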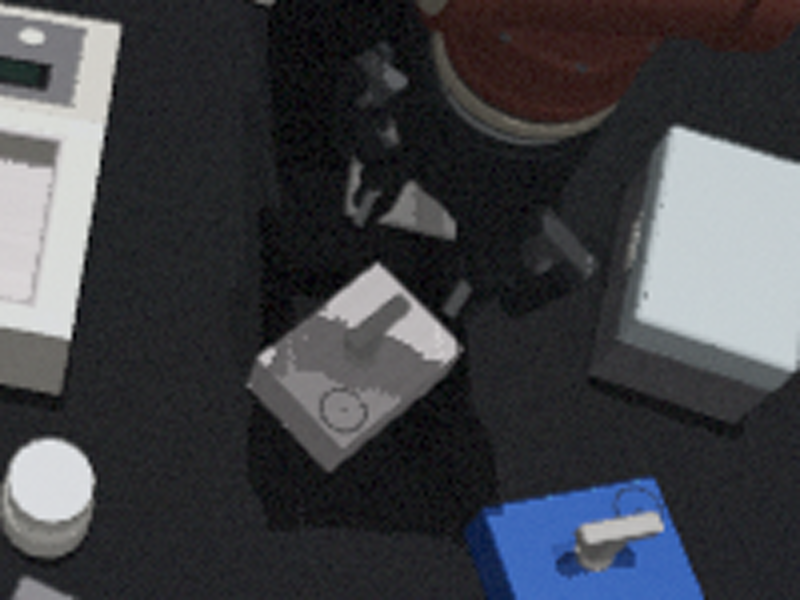

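The picture shows the silver block with its ring under the open gripper, with the tee between the fingers and nothing in the way. I lower onto the tee and close.

Call:
arm_command --rows '[[50,[0,0,-0.04],[0,0,0]],[50,[0,0,-0.12],[0,0,0]],[50,[0,0,-0.2],[0,0,0]],[50,[0,0,-0.28],[0,0,0]],[50,[0,0,-0.34],[0,0,0]],[50,[0,0,-0.355],[0,0,0]],[50,[0,0,-0.355],[0,0,0]],[25,[0,0,-0.355],[0,0,0]],[25,[0,0,-0.355],[0,0,0]]]'

```text
time: 2.53
tool_pos: [0.6106, 0.3082, 0.052]
tool_rot: [0.001, 0.234, 0.972, 0.001]
contact_force: [0.2, 0.1, -0.5]
gripper_width: 0.309
grasp_force: 0.0
```

Call:
arm_command --rows '[[15,[0,0,0],[0,0,0]],[8,[0,0,0],[0,0,0]],[0,[0,0,0],[0,0,0]],[0,[0,0,0],[0,0,0]],[0,[0,0,0],[0,0,0]],[0,[0,0,0],[0,0,0]]]'

```text
time: 3.03
tool_pos: [0.6103, 0.3077, 0.0517]
tool_rot: [0.001, 0.234, 0.972, 0.001]
contact_force: [-1.6, -2.2, 6.7]
gripper_width: 0.109
grasp_force: 58.7
```

```bash
python3 - <<'E'
from m import *
grab('scene')
for lab,lo,hi in(('block',.036,.045),):
    P=pts('scene',(438,320),30,lo,hi); print(lab,rect(P))
s=monitor.state();print(s['tool_pos'],s['tool_rot'],s['contact_force'],s['ft_torque'])
E
```

```text
block (array([612.8, 304.9]), array([85.7, 64.1]), -26.9, 679, np.float64(40.3))
[0.61030689 0.30771716 0.05168708] [1.04047351e-03 2.33715809e-01 9.72304214e-01 5.94455237e-04] [-0.99455076 -1.16223876  4.75654779] [-0.12185904  0.18427751  0.04714142]
```

Grip is good (9.3 mm opening, 59 N). I lift, swing over the left bay and turn +41°.

Call:
arm_command --rows '[[0,[0,0,0.02],[0,0,0]],[0,[0,0,0.07],[0,0,0]],[0,[0,0,0.14],[0,0,0]],[0,[0,0,0.22],[0,0,0]],[0,[0,0,0.3],[0,0,0]],[0,[0,-0.02,0.37],[0,0,0.03]],[0,[0.01,-0.06,0.42],[0,0,0.09]],[0,[0.02,-0.12,0.45],[0,0,0.16]],[0,[0.03,-0.19,0.45],[0,0,0.23]],[0,[0.04,-0.26,0.45],[0,0,0.3]],[0,[0.05,-0.33,0.45],[0,0,0.37]],[0,[0.06,-0.4,0.45],[0,0,0.43]]]'

```text
time: 4.08
tool_pos: [0.6262, 0.1865, 0.1838]
tool_rot: [-0.001, -0.104, 0.995, -0.0]
contact_force: [-0.9, 0.0, -6.9]
gripper_width: 0.102
grasp_force: 58.7
```

Call:
arm_command --rows '[[0,[0.01,-0.07,0],[0,0,0.027]],[0,[0.02,-0.14,0],[0,0,0.027]],[0,[0.03,-0.2,0],[0,0,0.027]],[0,[0.035,-0.25,0],[0,0,0.027]],[0,[0.038,-0.29,0],[0,0,0.027]],[0,[0.038,-0.3,0],[0,0,0.027]],[0,[0.038,-0.302,0],[0,0,0.027]],[0,[0.038,-0.302,0],[0,0,0.027]],[0,[0.038,-0.302,0],[0,0,0.027]]]'

```text
time: 4.83
tool_pos: [0.6385, 0.0978, 0.1848]
tool_rot: [-0.0, -0.123, 0.992, 0.0]
contact_force: [0.5, -0.5, -5.8]
gripper_width: 0.107
grasp_force: 58.9
```

```bash
cat > look.py <<'E'
from m import *
s=monitor.state();print(s['tool_pos'],s['tool_rot'],s['contact_force'],s['ft_torque'],s['gripper_width'])
q=s['tool_rot'];print('yaw',2*np.degrees(np.arctan2(q[2],q[1]))-90)
E
python3 - <<'E'
from look import *
f=grab('scene'); W=cloud(f)
save(cv2.resize(f['color'][170:350,240:440],(800,600),interpolation=cv2.INTER_CUBIC),'g2')
z=s['tool_pos'][2]-.0517
P=W[150:380,230:450].reshape(-1,3)
P=P[(abs(P[:,2]-z-.04)<.004)&(np.hypot(P[:,0]-.638,P[:,1]-.097)<.065)]
print(rect(P))
E
```

```text
[0.63850787 0.09782984 0.18476868] [-5.22094648e-05 -1.23208313e-01  9.92380776e-01  3.22212838e-04] [ 0.45260308 -0.48667386 -5.78825448] [ 0.01229529 -0.00230831  0.01892425] 0.10743921491867295
yaw 104.15460051786758
(array([640.7,  96.8]), array([86.3, 63.8]), 13.7, 811, np.float64(173.7))
```

View pics/g2.png

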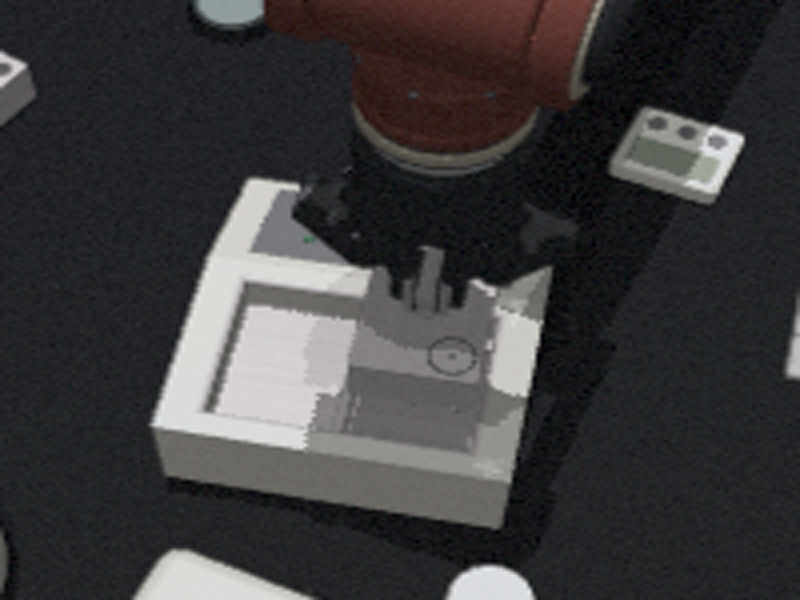

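The picture shows the block level, held over the left bay with its ring at the rear left (452,355). It sits about 1 mm too far towards +y. I correct that and enter the rim slowly.

Call:
arm_command --rows '[[0,[0,-0.003,-0.04],[0,0,0]],[0,[0,-0.003,-0.09],[0,0,0]],[0,[0,-0.003,-0.13],[0,0,0]],[0,[0,-0.003,-0.145],[0,0,0]],[0,[0,-0.003,-0.155],[0,0,0]],[0,[0,-0.003,-0.165],[0,0,0]],[0,[0,-0.003,-0.172],[0,0,0]],[0,[0,-0.003,-0.178],[0,0,0]],[0,[0,-0.003,-0.184],[0,0,0]],[0,[0,-0.003,-0.19],[0,0,0]],[0,[0,-0.003,-0.195],[0,0,0]]]'

```text
time: 5.8
tool_pos: [0.6389, 0.096, 0.1266]
tool_rot: [0.0, -0.123, 0.992, -0.0]
contact_force: [0.5, -0.2, -6.3]
gripper_width: 0.108
grasp_force: 58.7
```

Call:
arm_command --rows '[[0,[0,0,-0.01],[0,0,0]],[0,[0,0,-0.02],[0,0,0]],[0,[0,0,-0.03],[0,0,0]],[0,[0,0,-0.04],[0,0,0]],[0,[0,0,-0.048],[0,0,0]],[0,[0,0,-0.055],[0,0,0]],[0,[0,0,-0.059],[0,0,0]],[0,[0,0,-0.062],[0,0,0]],[0,[0,0,-0.064],[0,0,0]],[0,[0,0,-0.066],[0,0,0]]]'

```text
time: 6.63
tool_pos: [0.6388, 0.0959, 0.1069]
tool_rot: [0.0, -0.123, 0.992, -0.0]
contact_force: [-1.1, 0.0, -3.1]
gripper_width: 0.108
grasp_force: 59.4
```

Call:
arm_command --rows '[[0,[0,0,-0.002],[0,0,0]],[0,[0,0,-0.004],[0,0,0]],[0,[0,0,-0.004],[0,0,0]]]'

```text
time: 6.88
tool_pos: [0.6392, 0.0959, 0.1068]
tool_rot: [0.001, -0.123, 0.992, -0.0]
contact_force: [-3.7, -1.3, 1.7]
gripper_width: 0.108
grasp_force: 60.0
```

Seated: the force has reversed at the expected floor height. I release gently and lift.

Call:
arm_command --rows '[[14,[0,0,-0.002],[0,0,0]],[20,[0,0,-0.002],[0,0,0]],[30,[0,0,0],[0,0,0]],[35,[0,0,0],[0,0,0]],[35,[0,0,0],[0,0,0]],[35,[0,0,0.03],[0,0,0]],[35,[0,0,0.1],[0,0,0]],[35,[0,0,0.2],[0,0,0]],[35,[0,-0.05,0.28],[0,0,0]],[35,[-0.01,-0.14,0.32],[0,0,-0.06]],[35,[-0.03,-0.26,0.32],[0,0,-0.13]],[35,[-0.06,-0.39,0.32],[0,0,-0.2]]]'

```text
time: 7.88
tool_pos: [0.6219, -0.0215, 0.2044]
tool_rot: [0.002, 0.036, 0.999, -0.0]
contact_force: [0.9, -0.8, 0.4]
gripper_width: 0.412
grasp_force: 0.0
```

```bash
cat >> m.py <<'E'
def blk(n,px,z,r=30):
    P=pts(n,px,r,z-.004,z+.004); c=np.median(P[:,:2],0) if len(P) else 0
    return rect(P) if len(P)>4 else len(P)
E
python3 - <<'E'
from look import *
f=grab('scene');W=cloud(f).reshape(-1,3)
for c in((.637,.097),):
    P=W[(np.hypot(W[:,0]-c[0],W[:,1]-c[1])<.06)]
    print('top',rect(P[(P[:,2]>.091)&(P[:,2]<.1)]));T=P[(P[:,2]>.13)&(P[:,2]<.15)];print('tee',rect(T))
E
```

```text
[ 0.6218997  -0.02146332  0.20435232] [ 2.44753754e-03  3.55069873e-02  9.99366408e-01 -2.15163243e-04] [ 0.86148157 -0.77871638  0.37769715] [-0.00485029  0.01391309  0.04952297] 0.41172240001596383
yaw 85.93033124042347
top (array([638. ,  93.7]), array([94.6, 63.9]), 14.2, 1082, np.float64(95.6))
tee (array([637.8,  93.9]), array([40.6,  9.7]), 14.5, 94, np.float64(140.6))
```

The plain block is home and flat (top at 95.6 mm, yaw 14.2°). Next, the tube block.

Call:
arm_command --rows '[[40,[-0.03,-0.11,0],[0,0,-0.06]],[40,[-0.075,-0.23,0],[0,0,-0.063]],[40,[-0.12,-0.35,0],[0,0,-0.063]],[40,[-0.165,-0.47,0],[0,0,-0.063]],[40,[-0.21,-0.59,0],[0,0,-0.063]],[40,[-0.255,-0.71,0],[0,0,-0.063]],[40,[-0.295,-0.81,-0.04],[0,0,-0.063]],[40,[-0.318,-0.87,-0.1],[0,0,-0.063]],[40,[-0.325,-0.888,-0.17],[0,0,-0.063]],[40,[-0.325,-0.888,-0.2],[0,0,-0.063]],[40,[-0.325,-0.888,-0.2],[0,0,-0.063]],[40,[-0.325,-0.888,-0.2],[0,0,-0.063]]]'

```text
time: 8.93
tool_pos: [0.5234, -0.2867, 0.1413]
tool_rot: [-0.0, 0.083, 0.997, 0.0]
contact_force: [0.5, -0.0, 0.6]
gripper_width: 0.472
grasp_force: 0.0
```

```bash
python3 look.py
```

```text
[ 0.52336438 -0.28666272  0.14132107] [-2.66233219e-04  8.29990365e-02  9.96549538e-01  3.28816799e-04] [ 0.47677254 -0.03932274  0.56053211] [ 0.01928416 -0.00382562  0.04538626] 0.471574878813574
yaw 80.47805622170455
```

Down 89 mm to z ≈ 0.052, then close.

Call:
arm_command --rows '[[40,[0,0,-0.04],[0,0,0]],[40,[0,0,-0.11],[0,0,0]],[40,[0,0,-0.19],[0,0,0]],[40,[0,0,-0.26],[0,0,0]],[40,[0,0,-0.298],[0,0,0]],[40,[0,0,-0.298],[0,0,0]],[25,[0,0,-0.298],[0,0,0]],[15,[0,0,-0.298],[0,0,0]],[8,[0,0,-0.298],[0,0,0]],[0,[0,0,-0.298],[0,0,0]],[0,[0,0,-0.298],[0,0,0]],[0,[0,0,-0.298],[0,0,0]]]'

```text
time: 9.93
tool_pos: [0.5246, -0.2884, 0.0541]
tool_rot: [0.002, 0.083, 0.997, -0.001]
contact_force: [0.9, -0.1, 5.9]
gripper_width: 0.103
grasp_force: 59.2
```

Call:
arm_command --rows '[[0,[0,0,0],[0,0,0]],[0,[0,0,0],[0,0,0]],[0,[0,0,0],[0,0,0]]]'

```text
time: 10.18
tool_pos: [0.5246, -0.2884, 0.0541]
tool_rot: [0.002, 0.083, 0.997, -0.001]
contact_force: [-0.1, 0.0, 5.7]
gripper_width: 0.106
grasp_force: 59.2
```

```bash
python3 look.py
```

```text
[ 0.5245525  -0.28838065  0.05406414] [ 1.67981707e-03  8.34442189e-02  9.96510616e-01 -9.12443472e-04] [-0.09204764  0.02060266  5.73990008] [ 0.07943245 -0.08529893 -0.02498179] 0.10604089953693015
yaw 80.42684781153321
```

Call:
arm_command --rows '[[0,[0,0,0.02],[0,0,0]],[0,[0,0,0.07],[0,0,0]],[0,[0,0,0.15],[0,0,0]],[0,[0,0,0.24],[0,0,0]],[0,[0.01,0.03,0.33],[0,0,0]],[0,[0.03,0.08,0.41],[0,0,0.04]],[0,[0.06,0.15,0.45],[0,0,0.09]],[0,[0.1,0.24,0.45],[0,0,0.14]],[0,[0.145,0.34,0.45],[0,0,0.2]],[0,[0.19,0.44,0.45],[0,0,0.25]],[0,[0.235,0.54,0.45],[0,0,0.263]],[0,[0.28,0.64,0.45],[0,0,0.263]]]'

```text
time: 11.18
tool_pos: [0.606, -0.0935, 0.1847]
tool_rot: [-0.002, -0.123, 0.992, 0.001]
contact_force: [0.2, -0.5, -5.3]
gripper_width: 0.104
grasp_force: 58.9
```

Call:
arm_command --rows '[[0,[0.045,0.1,0],[0,0,0]],[0,[0.085,0.2,0],[0,0,0]],[0,[0.12,0.28,0],[0,0,0]],[0,[0.145,0.34,0],[0,0,0]],[0,[0.16,0.385,0],[0,0,0]],[0,[0.164,0.4,0],[0,0,0]],[0,[0.164,0.402,0],[0,0,0]],[0,[0.164,0.402,0],[0,0,0]],[0,[0.164,0.402,0],[0,0,0]]]'

```text
time: 11.93
tool_pos: [0.6559, 0.024, 0.1865]
tool_rot: [-0.001, -0.122, 0.993, -0.0]
contact_force: [0.6, -0.7, -4.0]
gripper_width: 0.113
grasp_force: 58.9
```

```bash
python3 - <<'E'
from look import *
f=grab('scene'); W=cloud(f).reshape(-1,3)
z=s['tool_pos'][2]-.0541
P=W[(abs(W[:,2]-z-.04)<.004)&(np.hypot(W[:,0]-.655,W[:,1]-.023)<.06)]
print(rect(P), z)
a=np.radians(14.1);x=np.array([np.cos(a),np.sin(a)]);y=np.array([-x[1],x[0]])
X=(P[:,:2]-[.6552,.02315])*1000
for d,v in(('x',X@x),('y',X@y)): print(d,np.percentile(v,[0,1,99,100]))
E
```

```text
[0.65585984 0.02398789 0.18654302] [-5.28544817e-04 -1.22149927e-01  9.92511492e-01 -2.34739111e-04] [ 0.64585135 -0.7266803  -3.97731954] [0.00240664 0.00172344 0.00553448] 0.11279613520629665
yaw 104.03239688107018
(array([657.1,  22.6]), array([88.9, 64.9]), 14.4, 644, np.float64(172.9)) 0.13244301696254024
x [-42.62833235 -22.5731423   44.95100668  46.32626593]
y [-33.45845573 -32.36447327  31.14267433  31.4558755 ]
```

Offset from the bay centre is about -1.0 mm in heater y and about -0.3 mm in x. I correct +0.9 mm and descend.

Call:
arm_command --rows '[[0,[0,0.003,-0.04],[0,0,0]],[0,[0,0.003,-0.09],[0,0,0]],[0,[0,0.003,-0.13],[0,0,0]],[0,[0,0.003,-0.145],[0,0,0]],[0,[0,0.003,-0.155],[0,0,0]],[0,[0,0.003,-0.165],[0,0,0]],[0,[0,0.003,-0.172],[0,0,0]],[0,[0,0.003,-0.178],[0,0,0]],[0,[0,0.003,-0.184],[0,0,0]],[0,[0,0.003,-0.19],[0,0,0]],[0,[0,0.003,-0.195],[0,0,0]]]'

```text
time: 12.9
tool_pos: [0.6566, 0.0261, 0.1287]
tool_rot: [0.0, -0.123, 0.992, -0.0]
contact_force: [-0.6, 0.6, -5.5]
gripper_width: 0.102
grasp_force: 58.7
```

Call:
arm_command --rows '[[0,[0,0,-0.01],[0,0,0]],[0,[0,0,-0.02],[0,0,0]],[0,[0,0,-0.03],[0,0,0]],[0,[0,0,-0.04],[0,0,0]],[0,[0,0,-0.048],[0,0,0]],[0,[0,0,-0.055],[0,0,0]],[0,[0,0,-0.059],[0,0,0]],[0,[0,0,-0.062],[0,0,0]],[0,[0,0,-0.064],[0,0,0]],[0,[0,0,-0.066],[0,0,0]]]'

```text
time: 13.73
tool_pos: [0.6565, 0.0261, 0.1092]
tool_rot: [0.0, -0.123, 0.992, -0.0]
contact_force: [-2.4, -0.1, -0.4]
gripper_width: 0.104
grasp_force: 59.6
```

Call:
arm_command --rows '[[0,[0,0,-0.002],[0,0,0]],[0,[0,0,-0.002],[0,0,0]],[14,[0,0,-0.003],[0,0,0]],[20,[0,0,-0.003],[0,0,0]],[30,[0,0,-0.002],[0,0,0]],[35,[0,0,0],[0,0,0]],[35,[0,0,0],[0,0,0]],[35,[0,0,0.04],[0,0,0]],[40,[0,0,0.12],[0,0,0]],[50,[0,0,0.22],[0,0,0]],[50,[0,0,0.33],[0,0,0]],[50,[0,0,0.42],[0,0,0]]]'

```text
time: 14.73
tool_pos: [0.6568, 0.0261, 0.2382]
tool_rot: [0.001, -0.123, 0.992, -0.0]
contact_force: [-0.6, 0.0, 1.9]
gripper_width: 0.586
grasp_force: 0.0
```

Call:
arm_command --rows '[[50,[-0.03,0.05,0.02],[0,0,0]],[50,[-0.08,0.14,0.04],[0,0,0]],[50,[-0.14,0.25,0.04],[0,0,0]],[50,[-0.2,0.36,0.04],[0,0,0]],[50,[-0.26,0.47,0.04],[0,0,0]],[50,[-0.31,0.55,0.04],[0,0,0]],[50,[-0.35,0.62,0.04],[0,0,0]],[50,[-0.37,0.65,0.04],[0,0,0]],[50,[-0.37,0.65,0.04],[0,0,0]]]'

```text
time: 15.48
tool_pos: [0.544, 0.2229, 0.2468]
tool_rot: [0.0, -0.124, 0.992, 0.0]
contact_force: [0.0, -0.1, 0.1]
gripper_width: 0.581
grasp_force: 0.0
```

```bash
python3 - <<'E'
from look import *
f=grab('scene');g=grab('top')
for n in('scene','top'):
    W=cloud(load(n)).reshape(-1,3)
    sel=lambda c,r,lo,hi:W[(np.hypot(W[:,0]-c[0],W[:,1]-c[1])<r)&(W[:,2]>lo)&(W[:,2]<hi)]
    for c in((.638,.095),(.655,.024)):
        for lo,hi in((.091,.1),(.13,.15)):
            P=sel(c,.057,lo,hi); print(n,rect(P) if len(P)>4 else 0)
    P=sel((.4626,.3064),.03,.15,.17); print(n,'handle',rect(P) if len(P)>4 else 0)
    P=sel((.4626,.3064),.035,.09,.1); print(n,'sleeve',rect(P) if len(P)>4 else 0)
    P=sel((.4626,.3064),.064,.006,.014); print(n,'base',rect(P) if len(P)>4 else 0)
cr=lambda im,u,v,w,h:cv2.resize(im[v-h:v+h,u-w:u+w],(400,500),interpolation=cv2.INTER_CUBIC)
save(np.hstack([cr(f['color'],461,250,40,50),cr(f['color'],330,275,64,80)]),'p1')
E
```

```text
[0.5440412  0.22290145 0.24681988] [ 4.06167232e-07 -1.24370582e-01  9.92235828e-01  1.43046750e-04] [ 0.04011069 -0.08368355  0.05323047] [-0.01861512 -0.0180344   0.00715006] 0.5805748744759366
yaw 104.28881848240869
scene (array([637.1,  82. ]), array([100. ,  86.1]), 14.3, 1208, np.float64(95.6))
scene (array([638.7,  94.1]), array([39.9,  9.8]), 14.1, 93, np.float64(139.9))
scene (array([652.5,  35.7]), array([95. , 89.4]), 14.8, 1047, np.float64(95.6))
scene (array([656. ,  24.6]), array([39.9,  9.7]), 14.6, 97, np.float64(140.1))
scene handle (array([461.7, 305.1]), array([27.9, 22.3]), 8.9, 136, np.float64(159.8))
scene sleeve (array([461.7, 305. ]), array([45.8, 38.2]), 9.9, 167, np.float64(95.1))
scene base (array([462.1, 304.8]), array([92.1, 80.2]), 10.0, 676, np.float64(10.2))
top (array([639.4,  94.9]), array([110. , 105.1]), -59.3, 660, np.float64(95.4))
top (array([638.3,  97.4]), array([40.4,  9.1]), 14.2, 56, np.float64(139.3))
top (array([652.9,  28.3]), array([111. , 104.7]), 9.5, 520, np.float64(95.1))
top (array([654.,  27.]), array([38.3,  9.5]), 14.4, 57, np.float64(139.5))
top handle 0
top sleeve 0
top base (array([441.3, 347.9]), array([74.7, 25.5]), 36.3, 51, np.float64(10.3))
```

View pics/p1.png

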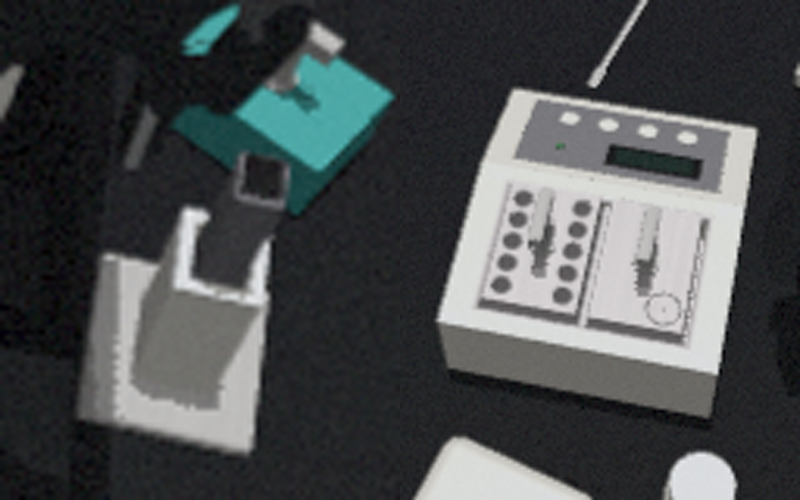

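Both blocks are seated flat (tops at 95.5 mm, tees at 140 mm), and the ring on the plain block is visible at (663,310). The probe stands in its stand at (264,230) in the left crop. Now to the probe.

Call:
arm_command --rows '[[50,[-0.04,0.04,0],[0,0,-0.03]],[50,[-0.12,0.12,0],[0,0,-0.051]],[50,[-0.2,0.2,0],[0,0,-0.051]],[50,[-0.25,0.255,-0.03],[0,0,-0.051]],[50,[-0.272,0.278,-0.08],[0,0,-0.051]],[50,[-0.276,0.283,-0.13],[0,0,-0.051]],[50,[-0.276,0.283,-0.15],[0,0,-0.051]],[50,[-0.276,0.283,-0.15],[0,0,-0.051]],[50,[-0.276,0.283,-0.15],[0,0,-0.051]]]'

```text
time: 16.33
tool_pos: [0.4634, 0.305, 0.2016]
tool_rot: [-0.0, -0.082, 0.997, -0.0]
contact_force: [0.1, -0.7, 0.9]
gripper_width: 0.586
grasp_force: 0.0
```

```bash
python3 look.py
```

```text
[0.46341029 0.30500872 0.20156958] [-1.78907317e-04 -8.20347930e-02  9.96629422e-01 -2.37756994e-04] [ 0.14206445 -0.67221204  0.87383461] [ 0.01410479 -0.03653006 -0.02673259] 0.5858054920189604
yaw 99.41107105985026
```

Call:
arm_command --rows '[[50,[-0.002,0.003,-0.04],[0,0,0]],[50,[-0.002,0.003,-0.11],[0,0,0]],[50,[-0.002,0.003,-0.18],[0,0,0]],[50,[-0.002,0.003,-0.24],[0,0,0]],[50,[-0.002,0.003,-0.275],[0,0,0]],[50,[-0.002,0.003,-0.284],[0,0,0]],[50,[-0.002,0.003,-0.284],[0,0,0]],[35,[-0.002,0.003,-0.284],[0,0,0]],[28,[-0.002,0.003,-0.284],[0,0,0]],[28,[-0.002,0.003,-0.284],[0,0,0]]]'

```text
time: 17.17
tool_pos: [0.4629, 0.3073, 0.118]
tool_rot: [0.001, -0.083, 0.997, 0.0]
contact_force: [0.3, 0.2, 0.7]
gripper_width: 0.329
grasp_force: 0.0
```

Call:
arm_command --rows '[[24,[0,0,0],[0,0,0]],[22,[0,0,0],[0,0,0]],[20,[0,0,0],[0,0,0]],[10,[0,0,0],[0,0,0]],[0,[0,0,0],[0,0,0]],[0,[0,0,0],[0,0,0]],[0,[0,0,0],[0,0,0]]]'

```text
time: 17.75
tool_pos: [0.4626, 0.3071, 0.1175]
tool_rot: [0.001, -0.083, 0.997, 0.0]
contact_force: [0.6, -1.5, 4.9]
gripper_width: 0.248
grasp_force: 59.0
```

```bash
python3 look.py
```

```text
[0.46261219 0.30706186 0.11746621] [ 7.59288215e-04 -8.29135188e-02  9.96556447e-01  1.41451080e-04] [ 0.62591776 -1.52912449  4.8777509 ] [-0.24233757  0.07635381  0.01280692] 0.24793184481204056
yaw 99.51211227249564
```

Gripped (21.2 mm opening). I lift straight up 135 mm.

Call:
arm_command --rows '[[0,[0,0,0.015],[0,0,0]],[0,[0,0,0.05],[0,0,0]],[0,[0,0,0.1],[0,0,0]],[0,[0,0,0.15],[0,0,0]],[0,[0,0,0.2],[0,0,0]],[0,[0,0,0.25],[0,0,0]],[0,[0,0,0.3],[0,0,0]],[0,[0,0,0.35],[0,0,0]],[0,[0,0,0.4],[0,0,0]],[0,[0,0,0.44],[0,0,0]],[0,[0,0,0.45],[0,0,0]],[0,[0,0,0.45],[0,0,0]]]'

```text
time: 18.75
tool_pos: [0.4624, 0.3071, 0.2527]
tool_rot: [0.001, -0.083, 0.997, 0.0]
contact_force: [-0.3, 0.9, -1.9]
gripper_width: 0.25
grasp_force: 58.7
```

```bash
cat > probe.py <<'E'
from look import *
# probe handle and stem points seen by the scene camera, relative to the TCP
f=grab('scene');W=cloud(f);t=s['tool_pos']
m=(np.hypot(W[...,0]-t[0],W[...,1]-t[1])<.035)&(W[...,2]<t[2]-.005)&(W[...,2]>t[2]-.125)
v,u=np.where(m);print('px',u.min(),u.max(),v.min(),v.max(),m.sum())
P=W[m]-t
for lo in np.arange(-.12,-.004,.01):
    q=P[(P[:,2]>=lo)&(P[:,2]<lo+.01)]
    if len(q):print(round(lo*1000),np.round(np.median(q,0)*1000,1),np.round(np.ptp(q,0)*1000),len(q))
E
python3 - <<'E'
from probe import *
c=cv2.resize(f['color'][150:330,380:560],(600,600),interpolation=cv2.INTER_CUBIC);save(c,'p2')
E
```

```text
[0.46235722 0.30713161 0.25267384] [ 9.11908312e-04 -8.29350740e-02  9.96554451e-01  4.11234875e-04] [-0.28963896  0.9143272  -1.88999487] [-0.04722649  0.00549519 -0.00430405] 0.2502906732459238
yaw 99.51459277708634
px 471 491 211 239 214
-110 [   3.1   -0.5 -100.8] [0. 2. 1.] 2
-100 [  1.3  -2.3 -97.1] [ 6.  7. 10.] 14
-90 [  0.   -2.4 -83.8] [5. 4. 8.] 6
-80 [  0.5  -1.7 -75.6] [1. 4. 6.] 6
-70 [  2.8  -2.5 -64. ] [5. 8. 6.] 12
-60 [  3.5  -0.9 -57.3] [3. 6. 5.] 5
-50 [ 10.5  -1.6 -42.1] [15. 23.  5.] 15
-40 [ 11.1  -2.5 -34.4] [23. 23. 10.] 45
-30 [ 10.5  -2.6 -25. ] [21. 24. 10.] 46
-20 [ 11.5  -2.3 -14.8] [13. 23.  9.] 42
-10 [11.4 -1.9 -7.8] [ 6. 21.  5.] 21
```

View pics/p2.png

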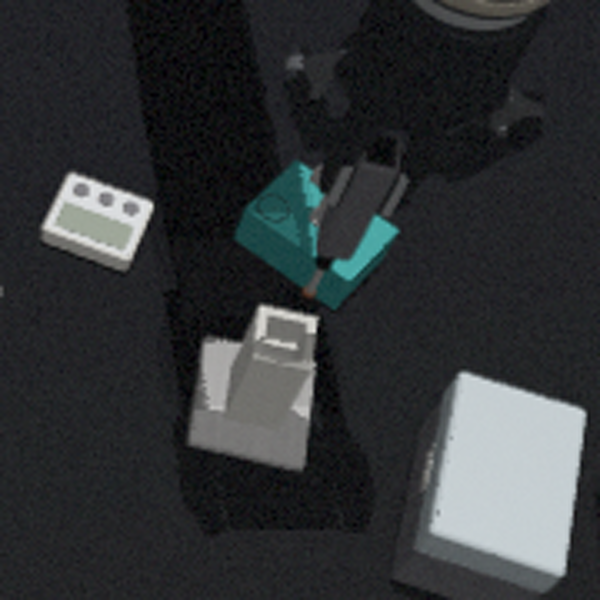

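The probe is clear of the stand and upright, with the copper disc at (312,292) and the sleeve empty. Disc ≈ TCP − 102.5 mm. I carry it to the mark at (664, 120).

Call:
arm_command --rows '[[0,[0.02,-0.02,0.03],[0,0,0]],[0,[0.06,-0.055,0.06],[0,0,0]],[0,[0.12,-0.11,0.07],[0,0,0]],[0,[0.19,-0.175,0.07],[0,0,0]],[0,[0.27,-0.25,0.07],[0,0,0]],[0,[0.35,-0.325,0.07],[0,0,0]],[0,[0.43,-0.4,0.07],[0,0,0]],[0,[0.51,-0.47,0.07],[0,0,0]],[0,[0.58,-0.535,0.07],[0,0,0]],[0,[0.63,-0.585,0.07],[0,0,0]],[0,[0.665,-0.615,0.07],[0,0,0]],[0,[0.678,-0.625,0.07],[0,0,0]]]'

```text
time: 19.8
tool_pos: [0.6664, 0.1173, 0.2712]
tool_rot: [-0.001, -0.082, 0.997, -0.0]
contact_force: [-0.3, 1.0, -1.6]
gripper_width: 0.248
grasp_force: 58.8
```

Call:
arm_command --rows '[[0,[0,0,0],[0,0,0]],[0,[0,0,-0.05],[0,0,0]],[0,[0,0,-0.12],[0,0,0]],[0,[0,0,-0.16],[0,0,0]],[0,[0,0,-0.18],[0,0,0]],[0,[0,0,-0.19],[0,0,0]],[0,[0,0,-0.19],[0,0,0]],[0,[0,0,-0.19],[0,0,0]]]'

```text
time: 20.47
tool_pos: [0.6656, 0.1197, 0.2162]
tool_rot: [0.001, -0.083, 0.997, 0.0]
contact_force: [-0.9, 0.3, -0.6]
gripper_width: 0.25
grasp_force: 58.8
```

```bash
python3 - <<'E'
from probe import *
c=cv2.resize(f['color'][225:325,290:420],(780,600),interpolation=cv2.INTER_CUBIC);save(c,'p3')
A=W.reshape(-1,3);B=A[(np.hypot(A[:,0]-.638,A[:,1]-.095)<.06)&(A[:,2]>.091)&(A[:,2]<.1)];print(np.median(B[:,2]))
for X in((.6641,.1179,.095),):
    c=f['R']@np.array(X)+f['t'];p=f['mtx']@c;print('mark px scene',p[:2]/p[2])
E
```

```text
[0.66555517 0.11973655 0.2161756 ] [ 5.38284388e-04 -8.31199049e-02  9.96539408e-01  4.19553335e-06] [-0.90213398  0.29457795 -0.62674169] [ 0.04939638  0.01226752 -0.04047888] 0.24956000478120072
yaw 99.53584283446773
px 334 359 271 302 553
-120 [  -3.3  -13.6 -119. ] [54. 48.  4.] 159
-110 [-1.000e-01 -8.000e-01 -1.002e+02] [5. 5. 0.] 2
-100 [  0.9  -1.2 -97.6] [5. 5. 8.] 8
-90 [ -8.1 -20.6 -85.8] [11. 24.  8.] 6
-80 [-14.8 -23.6 -75.7] [26. 28.  6.] 29
-70 [  3.2  -1.6 -65.8] [5. 7. 8.] 9
-50 [ 11.2   0.8 -41.1] [ 4. 20.  3.] 10
-40 [ 11.2   2.3 -34.7] [24. 21.  9.] 32
-30 [ 11.    2.9 -25. ] [14. 21. 10.] 30
-20 [ 11.2   1.5 -15.1] [10. 19. 10.] 28
-10 [11.1  1.  -7. ] [ 8. 19.  5.] 15
0.0956897278359257
mark px scene [349.87209984 294.14572458]
```

View pics/p3.png

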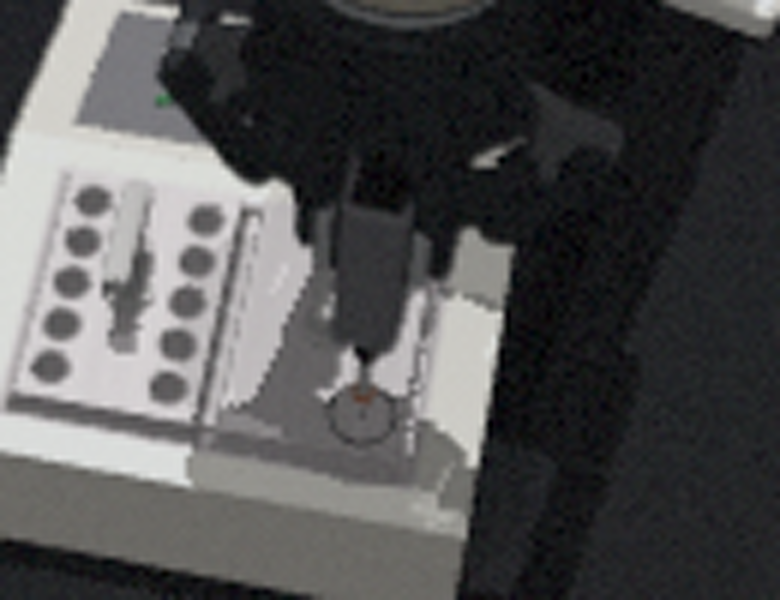

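The disc at (362,397) hangs straight above the ring, whose centre is at (362,416) as predicted for the mark. The gap is about 18.6 mm, so I descend slowly.

Call:
arm_command --rows '[[0,[0,0,-0.015],[0,0,0]],[0,[0,0,-0.03],[0,0,0]],[0,[0,0,-0.043],[0,0,0]],[0,[0,0,-0.05],[0,0,0]],[0,[0,0,-0.055],[0,0,0]],[0,[0,0,-0.055],[0,0,0]],[0,[0,0,-0.055],[0,0,0]]]'

```text
time: 21.1
tool_pos: [0.6654, 0.1194, 0.1987]
tool_rot: [-0.0, -0.083, 0.997, 0.0]
contact_force: [1.2, -1.0, -1.5]
gripper_width: 0.251
grasp_force: 58.8
```

Call:
arm_command --rows '[[0,[0,0,-0.003],[0,0,0]],[0,[0,0,-0.006],[0,0,0]],[0,[0,0,-0.009],[0,0,0]],[0,[0,0,-0.012],[0,0,0]],[0,[0,0,-0.014],[0,0,0]],[0,[0,0,-0.014],[0,0,0]],[0,[0,0,-0.014],[0,0,0]]]'

```text
time: 21.68
tool_pos: [0.6656, 0.1194, 0.1951]
tool_rot: [0.0, -0.083, 0.997, -0.0]
contact_force: [0.9, 0.3, 0.9]
gripper_width: 0.252
grasp_force: 58.8
```

Call:
arm_command --rows '[[0,[0,0,-0.003],[0,0,0]],[0,[0,0,-0.005],[0,0,0]],[0,[0,0,-0.005],[0,0,0]],[0,[0,0,-0.005],[0,0,0]],[0,[0,0,-0.005],[0,0,0]]]'

```text
time: 22.1
tool_pos: [0.6655, 0.1194, 0.1934]
tool_rot: [0.0, -0.083, 0.997, 0.0]
contact_force: [-0.3, -0.2, 1.5]
gripper_width: 0.25
grasp_force: 58.9
```

```bash
python3 - <<'E'
from look import *
F=[]
for i in range(8):
    f=grab('scene'); F.append(monitor.state()['contact_force'][2])
print('Fz',np.round(F,2),monitor.state()['tool_pos'])
W=cloud(f).reshape(-1,3)
for c in((.638,.095),(.655,.024)):
    a=np.radians(14.1);x=np.array([np.cos(a),np.sin(a)]);y=np.array([-x[1],x[0]])
    X=(W[:,:2]-c);m=(abs(X@x)<.043)&(abs(X@y)<.029)&(abs(W[:,2]-.095)<.008);print('top',np.median(W[m,2]),m.sum())
for nm,c,r in(('timer',(363,155),48),('jar',(740,188),35),('beaker',(347,-178),45),('bottle',(706,-334),45)):
    P=W[(np.hypot(W[:,0]*1000-c[0],W[:,1]*1000-c[1])<r)&(W[:,2]>.008)]; print(nm,rect(P))
c=cv2.resize(f['color'][225:325,290:420],(780,600),interpolation=cv2.INTER_CUBIC);save(c,'p4')
E
```

```text
[0.66553938 0.11940337 0.19340795] [ 2.39678475e-04 -8.29035984e-02  9.96557543e-01  3.10609047e-07] [-0.28632889 -0.18907836  1.49045826] [-0.02678437 -0.14818975 -0.02072108] 0.2499561633252898
yaw 99.51096898527678
Fz [0.43 0.78 1.02 0.89 1.94 0.75 1.69 1.38] [0.66550418 0.11939977 0.1932995 ]
top 0.09566629641711716 522
top 0.09562278565514713 704
timer (array([372.2, 153.6]), array([76.4, 69.5]), -0.1, 911, np.float64(21.9))
jar (array([752.4, 185.4]), array([45. , 44.4]), 62.2, 545, np.float64(59.2))
beaker (array([ 343.3, -175.1]), array([68. , 65.8]), 40.1, 769, np.float64(59.2))
bottle (array([ 698.8, -318.1]), array([59.5, 51.4]), -32.4, 991, np.float64(88.5))
```

View pics/p4.png

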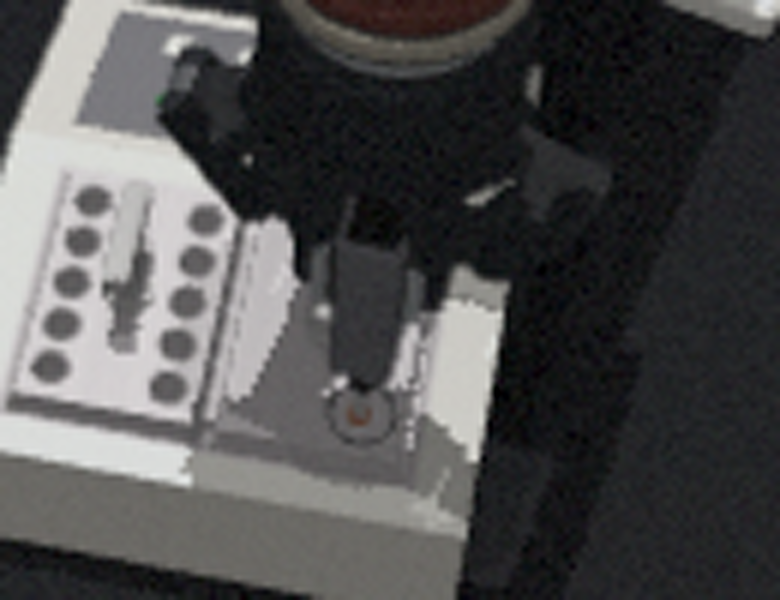

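The picture shows the copper disc at (359,414), inside the ring and almost at its centre. Force is about 2.3 N net, so the tip is roughly 3.8 mm in, and both blocks are flat. I hand the job in.

```bash
python3 -c "
from plant import manip
print(manip.job_done())"
```

```text
the job is handed in; nothing more can be done
None
```

I handed the job in with both blocks flat in the heater bays and the thermometer held upright on the plain block, its disc inside the ring and its tip about 3.8 mm in by force and position; no verdict came back.

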